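Refit the keyed pointer knob of a bench variable transformer

TASK

The black pointer knob has come off the variable transformer. Take it from the parts tray, set it on the spindle and, without forcing it, feel round for the angle at which its notch drops over the spindle's key so that the knob sits fully home on the dial plate; then turn it anticlockwise (seen from above) back to the stop, so that the pointer stands at the long zero mark, and let go. Leave the choke and the can that share the tray where they are.

Things in the scene. Friction and masses are not known exactly. Their poses are not given: they have to be found in the camera images.
- knob: loose black knob, about 150 g, standing bore-down in the tray. Origin: centre of its underside; z up; x along the grip bar towards the pointer. Round skirt 76 mm across, 24 mm tall, a straight grip bar on top, 52 mm tall over all; a small pointer nose sticks out of the skirt on the +x side
- bar_middle (a point): middle of the knob's grip bar, 38 mm above its underside. The bar is 70 mm long (knob x), 18 mm wide (knob y) and stands from 24 to 52 mm above the underside; a white line marks its pointer half
- bore_mouth (a point): centre of the bore's mouth, at the knob's underside. The bore is 21 mm wide with a 12 mm wide notch towards knob +x (under the pointer, out to 21 mm from the axis); both are 24 mm deep and not seen from above
- pointer_tip (a point): end of the knob's pointer nose, 48 mm from the knob's axis, 7 mm above its underside
- variac: variable transformer, a cream box 174 x 174 mm, fixed to the bench; origin: centre of its underside; the top, an aluminium dial plate 136 mm across, is 113 mm above it. Its +x axis is the direction of the long zero mark from the dial's centre; shorter marks follow clockwise (from above)
- dial_seat (a point): centre of the dial plate's upper face, on the spindle's axis; axes as the variac's. A knob not lined up slips 10 mm over the spindle, then rests on the key, its underside 12 mm above the plate; lined up within about 0.1 rad it drops to the plate. The key's angle is not measured: it starts 30 to 90 degrees clockwise (from above) of the zero mark
- spindle_top (a point): top of the bare steel spindle, 22 mm above the plate; 18 mm thick, top 5 mm tapered to 10 mm. Its one key, 8 mm wide, 12 mm tall, reaches out to 19 mm from the axis. It turns stiffly (0.15 N m; light rubbing does not move it). Anticlockwise it ends at a stop where the knob, its 0.1 rad play taken up, points at the zero mark
- tray: fixed grey open parts tray, 190 (x) x 250 (y) mm, walls 22 mm high and 4 mm thick, floor 4 mm thick; origin: centre of its underside; the knob stands on the floor in its +y half
- toroid: copper-wound ring choke lying in the tray, 58 mm across, 22 mm tall; leave alone
- capacitor: black can, 35 mm across, 50 mm tall, standing in the tray; leave alone
Things that resemble listed ones, but are neither listed nor needed, are in the scene too. What is shaped like the knob but brown or turquoise is not meant.

How it is judged:
By the outcome, as a careful person would: the job done as asked, in the order asked, and still so for the second after the job is handed in, with the robot touching nothing.
It also fails if it takes over 61 s, if anything falls off the work surface, if the arm or the gripper's body presses on something with over 40 N, if the wrist force passes 120 N, or if a joint passes its speed limit or range.

ROBOT

A 7-joint arm with a two-finger parallel gripper is mounted at the origin on the work surface. World frame = base frame: x ahead of the robot, y to its left, z up, the work surface at z = 0. Lengths are in m, angles in rad, forces in N, time in s.
With the tool pointing down it reaches from about 0.4 to 0.875 m from the base axis. Payload 4.4 kg.
Tool frame: the origin (TCP) lies at the very end of the fingers, on their centre line; the grasp point (between the pads) lies 19 mm behind it; z points along the fingers, y is the line along which they close (so a half turn about z gives the same grasp; the last joint's range is limited). The gripper opens to 85 mm and grips with 20 to 120 N. Pads are 22 mm wide; open, the fingers measure 114 mm over their backs; the gripper's body (76 mm by 85 mm) begins 54 mm behind the grasp point. The pads swing forward as they close: fully open they stand 13 mm farther back than shut.
Start: joints at [-0.066, 0.628, 0.038, 1.517, -0.027, 0.996, -0.02], TCP at [0.65, 0, 0.231] pointing down, gripper open.
Joint ranges: [-3.06, 3.06], [-0.37, 2.12], [-1.25, 1.32], [0.18, 2.47], [-1.1, 4.24], [0.23, 1.98], [-2.94, 2.94]. Speed limits (rad/s): [2.57, 2.57, 3.14, 3.14, 3.14, 3.14, 3.14].

INTERFACE

Orientations are given as a 3x3 rotation matrix whose columns are the frame's x, y, z axes.
In Python, from rig import sensors, vision, arm gives the robot as it stands. The module is installed in compiled form; this text tells all that it offers.
- The arm moves only by the shell command python3 -m handwheel 'ROWS' [FORCE]. ROWS is JSON, a list of rows, each a list of 7 numbers: the turn, a rotation vector about the world's x, y, z in units of 6 degrees (1.0 is 6 degrees), then the shift along the world's x, y, z in units of 30 mm (1.0 is 30 mm), then the opening, from 0 (shut) to 1 (fully open). In form: [[ax, ay, az, dx, dy, dz, gripper], ...]. A call has 1 to 5 rows; each row is the pose to reach, as a shift and turn from the pose commanded when the call began; what a row does not reach only later rows make up. A row lasts 1/12 s, in which the tool goes at most 41.7 mm and 7.16 degrees, less where a joint would pass 70% of its speed; a pose out of reach is approached as far as the arm can. A call with a gripper value outside its range is refused whole. The fingers move at their own pace and stop on an object; FORCE is the grip in N (left out, the last holds). Time passes only in rows, so rows that repeat a pose let the fingers close. It gives the time, the measured TCP pose, the force, the opening and the grip force at its end, in the units of the state.
- sensors.observe(): the state, without advancing time (a new reading comes with each control period).
- vision.grab_frame(name): name is "scene" or "side" or "wrist"; returns a dict with "color" (384x512x3 uint8, red, green, blue), "z_map" (384x512 float32, m along the optical axis (not along the pixel's ray), 0 where there is no reading), "fx", "fy", "cx", "cy" (pixels), "T" (4x4, takes a point from camera to world coordinates); the wrist camera has in their place "T_tool_cam" (4x4, takes a point from camera to tool coordinates, whose origin is the TCP and whose axes are the flange's). Camera axes: x right, y down, z forward; pixel columns grow to the right and rows downward; lengths in m; the calibration is good to about 2 mm. A picture is of the moment at which its call begins: read the wrist's pose just before it.
- arm.hand_in(): hands the job in; it is judged then, once.
The state is a dict: "time": time; "joint_pos": joint angles; "qvel": joint speeds; "joint_efforts": joint torques, N m; "tcp_pos": TCP position; "tool_rot": TCP orientation; "contact_force": force on the tool from outside, world axes, zero at the start; "wrist_torque": the same for the moment, N m; "finger_gap": finger opening in m; "grip_force": force on a finger pad.
Only numpy, scipy, OpenCV 4.12 (cv2) and the standard library are available. Lean on these libraries where they do the work, as an engineer would, in place of code of your own. Each camera call takes 0.05 s, during which the arm holds its last target. There are 200 camera calls.

## Working session

There is one attempt and no reset: what is moved stays moved. The work goes in short steps, Python scripts to look and compute and a shell command to move; the robot and the scene stay as the last step left them, time stands still between calls to the robot, and variables do not carry over. Pictures are saved under pics/ and viewed, at most 10 in all, crops included, and the job is handed in when it is done.

```bash
mkdir -p pics
cat > h.py <<'E'
import numpy as np, cv2
from rig import sensors, vision
def pts(f):
    z=f["z_map"]; v,u=np.mgrid[:z.shape[0],:z.shape[1]]
    P=np.stack([(u-f["cx"])/f["fx"]*z,(v-f["cy"])/f["fy"]*z,z],-1)
    T=f["T"]; W=P@T[:3,:3].T+T[:3,3]; W[z==0]=np.nan
    return W
def ray(f,u,v,h):
    T=f["T"]; d=T[:3,:3]@np.array([(u-f["cx"])/f["fx"],(v-f["cy"])/f["fy"],1]); o=T[:3,3]
    return o+d*(h-o[2])/d[2]
E
python3 - <<'E'
from h import *
for n in("scene","side"):
    f=vision.grab_frame(n); np.save(n+".npy",f,allow_pickle=True); cv2.imwrite(f"pics/{n}0.png",f["color"][:,:,::-1])
    print(n,f["fx"],f["T"].round(3).tolist())
s=sensors.observe(); print({k:np.round(v,3).tolist() for k,v in s.items()})
E
```

```text
scene 418.4846239213102 [[-0.796, 0.473, -0.377, 0.994], [0.605, 0.612, -0.509, 0.695], [-0.01, -0.633, -0.774, 1.061], [0.0, 0.0, 0.0, 1.0]]
side 404.5200707988606 [[0.991, -0.045, 0.128, 0.407], [-0.133, -0.491, 0.861, -0.749], [0.024, -0.87, -0.492, 0.57], [0.0, 0.0, 0.0, 1.0]]
{'time': 0.1, 'joint_pos': [-0.066, 0.629, 0.038, 1.518, -0.027, 0.996, -0.02], 'qvel': [0.001, -0.002, 0.0, -0.005, -0.001, -0.0, -0.0], 'joint_efforts': [0.004, -56.453, 1.23, -19.397, 0.011, 0.005, -0.0], 'tcp_pos': [0.649, 0.0, 0.23], 'tool_rot': [[0.0, 1.0, -0.002], [1.0, -0.0, -0.0], [-0.0, -0.002, -1.0]], 'contact_force': [-0.342, -0.456, -0.412], 'wrist_torque': [0.062, 0.013, -0.015], 'grip_force': 0.0, 'finger_gap': 0.085}
```

View pics/scene0.png

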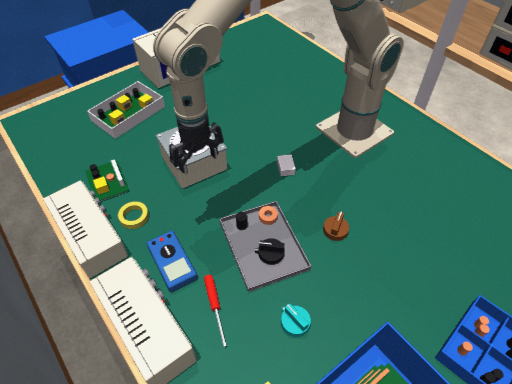

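View pics/side0.png

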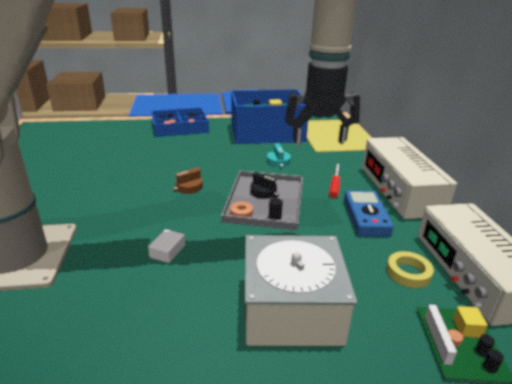

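The scene view shows the tray at about (265,245) with the black knob at (270,250), and the brown (337,228) and turquoise (296,320) look-alikes. The side view shows the knob at (264,185) and the variac dial at (297,265), with the spindle and key visible. Next I measure them.

Run:
```python
from h import *
F={n:np.load(n+".npy",allow_pickle=True).item() for n in("scene","side")}
a=F["side"]["color"][225:345,235:360]; b=F["side"]["color"][165:230,215:312]; c=F["scene"]["color"][195:295,212:318]
r=lambda x,w,h:cv2.resize(x,(w,h),interpolation=cv2.INTER_CUBIC)
im=np.vstack([np.hstack([r(b,400,268),r(c,400,268)])])
cv2.imwrite("pics/cropk.png",im[:,:,::-1]); cv2.imwrite("pics/cropd.png",r(a,625,600)[:,:,::-1])
for n,f in F.items():
    W=pts(f); C=f["color"].astype(int); z=W[...,2]
    # dial plate
    u0,u1,v0,v1=(230,365,225,345) if n=="side" else (150,235,125,185)
    S=np.s_[v0:v1,u0:u1]; 
    m=np.abs(z[S]-.113)<.006
    p=W[S][m]; print(n,"top plane n",m.sum(),"z",np.nanmedian(p[:,2]),"ranges",p.min(0).round(3),p.max(0).round(3))
    # knob dark in tray
    u0,u1,v0,v1=(222,305,165,225) if n=="side" else (212,318,195,295)
    S=np.s_[v0:v1,u0:u1]; dk=(C[S].max(-1)<55); zz=z[S]
    for lo,hi in((.022,.034),(.05,.062)):
        m=dk&(zz>lo)&(zz<hi); p=W[S][m]
        L,lab,st,ce=cv2.connectedComponentsWithStats(m.astype(np.uint8))
        for i in range(1,L):
            if st[i,4]>15:
                q=W[S][lab==i]; print(n,lo,st[i].tolist(),"mean",q.mean(0).round(4),"min",q.min(0).round(3),"max",q.max(0).round(3))
```

```text
scene top plane n 621 z 0.11084826595528807 ranges [ 0.471 -0.312  0.107] [ 0.659 -0.118  0.118]
scene 0.022 [25, 28, 11, 4, 23] mean [0.5936 0.1033 0.027 ] min [0.575 0.09  0.022] max [0.604 0.11  0.034]
scene 0.022 [52, 44, 15, 3, 32] mean [0.5571 0.2002 0.028 ] min [0.545 0.186 0.024] max [0.574 0.215 0.032]
scene 0.022 [47, 54, 25, 13, 221] mean [0.5905 0.2379 0.0277] min [0.558 0.203 0.022] max [0.615 0.262 0.034]
scene 0.05 [24, 17, 11, 10, 83] mean [0.588  0.0933 0.0537] min [0.571 0.075 0.05 ] max [0.604 0.11  0.058]
scene 0.05 [47, 47, 25, 7, 107] mean [0.5743 0.2297 0.055 ] min [0.552 0.203 0.05 ] max [0.606 0.253 0.06 ]
side top plane n 6716 z 0.11246923627190775 ranges [ 0.464 -0.314  0.107] [ 0.656 -0.119  0.119]
side 0.022 [29, 17, 25, 12, 187] mean [0.5677 0.202  0.0289] min [0.539 0.182 0.022] max [0.606 0.24  0.034]
side 0.022 [48, 45, 11, 7, 43] mean [0.5822 0.0777 0.0279] min [0.57  0.073 0.022] max [0.595 0.084 0.034]
side 0.05 [31, 9, 21, 9, 63] mean [0.568  0.2176 0.0542] min [0.547 0.191 0.05 ] max [0.596 0.238 0.059]
side 0.05 [48, 32, 12, 10, 81] mean [0.5824 0.0865 0.0547] min [0.569 0.075 0.05 ] max [0.596 0.111 0.058]
```

View pics/cropk.png

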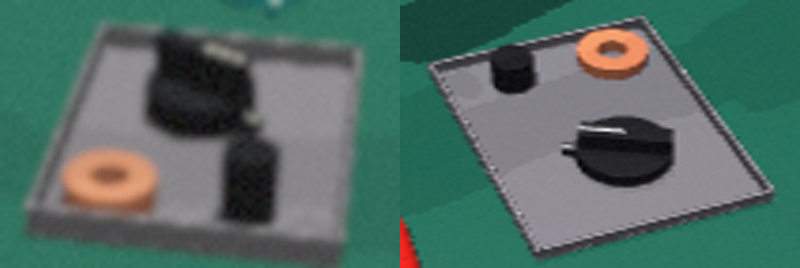

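View pics/cropd.png

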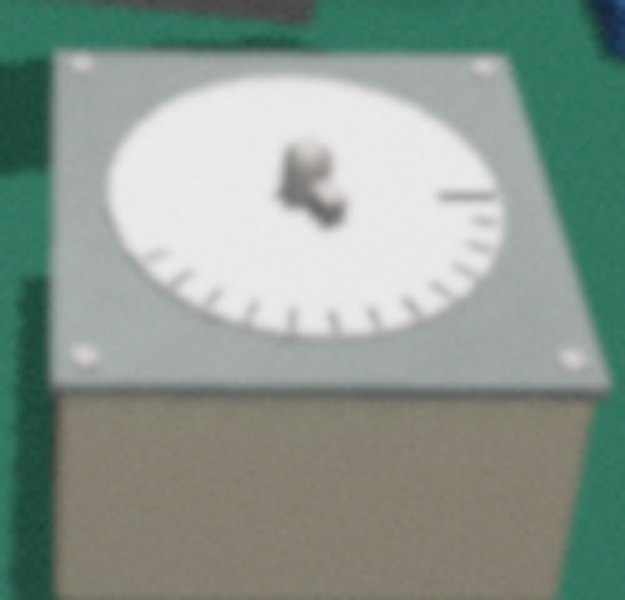

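The knob crops show the pointer nose at side crop (255,118) and scene crop (567,150), with a white line on that half of the bar. The dial crop shows the long zero mark at (440–495,196), about full-image (323–334,264), and the key pointing to (335,215), roughly 45–50° clockwise of zero.

Run:
```python
from h import *
f=np.load("side.npy",allow_pickle=True).item(); C=f["color"].astype(int)
def onp(uv,h): return np.array([ray(f,u,v,h) for u,v in uv])
m=np.zeros(C.shape[:2],np.uint8); m[225:305,235:360]=(C[225:305,235:360].min(-1)>205)
L,lab,st,ce=cv2.connectedComponentsWithStats(m); i=1+st[1:,4].argmax(); cs,_=cv2.findContours((lab==i).astype(np.uint8),cv2.RETR_EXTERNAL,cv2.CHAIN_APPROX_NONE)
c=cv2.convexHull(max(cs,key=len))[:,0]; w=onp(c,.113); e=cv2.fitEllipse((w[:,:2]*1000).astype(np.float32)); print("dial",e)
cen=np.array(e[0])/1000
for p in((323,264.4),(334.2,264.2)):
    q=ray(f,*p,.113)[:2]-cen; print("zero mark",q, np.hypot(*q), np.degrees(np.arctan2(q[1],q[0])))
q=ray(f,235+310/5,225+150/5,.135); print("spindle top",q)
q=ray(f,235+335/5,225+212/5,.12); print("key end",q[:2]-cen)
# bolts
b=onp([(235+80/5,225+64/5),(235+484/5,225+66/5),(235+572/5,225+357/5),(235+85/5,225+355/5)],.113); print("bolts",b.round(4).tolist(),b.mean(0))
for n in("scene","side"):
    f=np.load(n+".npy",allow_pickle=True).item()
    tip=ray(f,215+255*97/400,165+118*65/268,.011) if n=="side" else ray(f,212+(565-400)*106/400,195+150*100/268,.011); print(n,"tip",tip)
g=vision.grab_frame("wrist"); print(g["fx"],g["cx"],g["T_tool_cam"].round(3).tolist())
cv2.imwrite("pics/w0.png",g["color"][:,:,::-1])
```

```text
dial ((561.20166015625, -215.0682830810547), (135.0082550048828, 135.1901092529297), 58.00499725341797)
zero mark [ 0.04745456 -0.0075978 ] 0.0480589449092934 -9.096248531757302
zero mark [ 0.06716466 -0.00912966] 0.06778231732757861 -7.740748314663103
spindle top [ 0.56139068 -0.21941467  0.135     ]
key end [ 0.00655224 -0.01952884]
bolts [[0.4936, -0.133, 0.113], [0.6469, -0.1497, 0.113], [0.6287, -0.3025, 0.113], [0.476, -0.285, 0.113]] [ 0.56132067 -0.21752706  0.113     ]
scene tip [0.60993981 0.19308119 0.011     ]
side tip [0.6098413  0.20120036 0.011     ]
280.05584205693793 258.1651207329188 [[0.001, -0.946, -0.324, 0.082], [1.0, 0.001, -0.0, 0.0], [0.001, -0.324, 0.946, -0.142], [0.0, 0.0, 0.0, 1.0]]
```

```bash
python3 -m handwheel '[[0,0,1.2,-0.5,1.3,0,1],[0,0,2.4,-1,2.6,0,1],[0,0,3.6,-1.5,3.9,0,1],[0,0,4.8,-2,5.2,0,1],[0,0,5.9,-2.5,6.5,0,1]]' && python3 -m handwheel '[[0,0,0.8,-0.4,1,0,1],[0,0,1.6,-0.7,1.9,0,1],[0,0,1.6,-0.7,1.9,0,1],[0,0,1.6,-0.7,1.9,0,1]]'
cat >> h.py <<'E'
def wgrab():
    s=sensors.observe(); f=vision.grab_frame("wrist"); A=np.eye(4); A[:3,:3]=s["tool_rot"]; A[:3,3]=s["tcp_pos"]; f["T"]=A@f["T_tool_cam"]; return f,s
E
python3 - <<'E'
from h import *
f,s=wgrab(); np.save("w1.npy",f,allow_pickle=True); cv2.imwrite("pics/w1.png",f["color"][:,:,::-1]); print(s["tcp_pos"],s["tool_rot"],f["T"][:3,3])
W=pts(f); C=f["color"].astype(int); z=W[...,2]
dk=C.max(-1)<70
near=np.hypot(W[...,0]-.578,W[...,1]-.2275)<.06
for nm,m in(("bar",(z>.049)&(z<.064)&near),("skirt",(z>.022)&(z<.036)&near),("white",(C.min(-1)>170)&(z>.045)&near)):
    p=W[m]; 
    if len(p)>4: print(nm,len(p),p.mean(0).round(4),cv2.minAreaRect((p[:,:2]*1000).astype(np.float32)),np.median(p[:,2]))
E
```

```text
time: 0.57
tcp_pos: [0.5741, 0.196, 0.2312]
tool_rot: [[-0.584, 0.812, -0.0], [0.812, 0.584, -0.0], [0.0, -0.0, -1.0]]
contact_force: [1.1, 1.2, 0.4]
finger_gap: 0.085
grip_force: 0.0
time: 0.9
tcp_pos: [0.553, 0.2537, 0.2311]
tool_rot: [[-0.71, 0.704, -0.001], [0.704, 0.71, 0.001], [0.001, -0.0, -1.0]]
contact_force: [-0.2, -0.6, -0.3]
finger_gap: 0.0857
grip_force: 0.0
[0.55302795 0.25372431 0.23108387] [[-7.09860922e-01  7.04341303e-01 -8.94073575e-04]
 [ 7.04340933e-01  7.09861477e-01  7.30517153e-04]
 [ 1.14920179e-03 -1.11167036e-04 -9.99999333e-01]] [0.49409569 0.31115306 0.37329064]
bar 799 [0.5741 0.2234 0.0554] ((575.4752197265625, 221.54295349121094), (17.204586029052734, 69.93426513671875), 45.368045806884766) 0.05539948631594799
skirt 1749 [0.5741 0.2242 0.0277] ((574.989501953125, 222.38194274902344), (74.81338500976562, 73.14737701416016), 45.45643615722656) 0.02772967332762566
white 96 [0.5874 0.2105 0.061 ] ((574.7710571289062, 231.17555236816406), (11.601396560668945, 85.02962493896484), 31.683595657348633) 0.055760929050216373
```

View pics/w1.png

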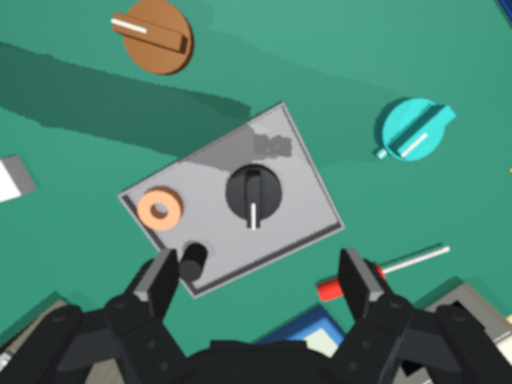

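The wrist view shows the knob at (254,193), the white line pointing down to (254,230), the toroid at (160,208) and the can at (193,260). The knob centre is (0.575,0.222) with the pointer at -44.6°, and the 70x17 mm bar and 75 mm skirt match the given sizes. The tool is already aligned, so I can descend.

```bash
python3 -m handwheel '[[0,0,0,0.73,-1.06,-0.6,1],[0,0,0,0.73,-1.06,-1.9,1],[0,0,0,0.73,-1.06,-3.2,1],[0,0,0,0.73,-1.06,-4.5,1],[0,0,0,0.73,-1.06,-5.7,1]]' 40 && python3 -m handwheel '[[0,0,0,0,0,0,1],[0,0,0,0,0,0,1]]'
```

```text
time: 1.37
tcp_pos: [0.5768, 0.2165, 0.0584]
tool_rot: [[-0.704, 0.71, 0.0], [0.71, 0.704, -0.002], [-0.001, -0.001, -1.0]]
contact_force: [-0.6, 0.6, -0.4]
finger_gap: 0.0853
grip_force: 0.0
time: 1.53
tcp_pos: [0.5754, 0.2172, 0.0588]
tool_rot: [[-0.705, 0.709, -0.004], [0.709, 0.705, -0.003], [0.001, -0.005, -1.0]]
contact_force: [-0.4, 1.1, 0.5]
finger_gap: 0.085
grip_force: 0.0
```

```bash
python3 -m handwheel '[[0,0,0,0,0.1,-0.4,1],[0,0,0,0,0.1,-0.8,1],[0,0,0,0,0.1,-0.8,1]]'
python3 - <<'E'
from h import *
for i in range(3):
    f,s=wgrab(); print(s["tcp_pos"],s["joint_pos"])
    W=pts(f); z=W[...,2]; near=np.hypot(W[...,0]-.575,W[...,1]-.222)<.05
    p=W[(z>.049)&(z<.062)&near]
    if len(p)>9: print(len(p),cv2.minAreaRect((p[:,:2]*1000).astype(np.float32)))
E
```

```text
time: 1.78
tcp_pos: [0.5761, 0.2228, 0.036]
tool_rot: [[-0.707, 0.707, 0.0], [0.707, 0.707, 0.0], [0.0, 0.0, -1.0]]
contact_force: [0.0, 0.3, 0.2]
finger_gap: 0.0855
grip_force: 0.0
[0.576071   0.22275083 0.03601517] [-0.33492246  0.83944441 -0.13036342  1.74581644  0.18080421  0.56798512
  0.21030336]
5120 ((575.9669799804688, 224.04983520507812), (89.60475158691406, 67.3221435546875), 76.06377410888672)
[0.57610683 0.22269939 0.03651648] [-0.33482529  0.8386847  -0.13043843  1.74566547  0.18068749  0.56888957
  0.21044574]
5058 ((573.8961791992188, 221.4549102783203), (90.70466613769531, 67.09101867675781), 14.450304985046387)
[0.57642094 0.22279117 0.03696673] [-0.33477204  0.83805956 -0.13047145  1.74535253  0.18068515  0.56909724
  0.2104767 ]
5009 ((576.0565185546875, 223.57090759277344), (89.98844146728516, 68.13514709472656), 76.48429870605469)
```

```bash
python3 -m handwheel '[[0,0,0,-0.03,0,-0.15,1],[0,0,0,-0.03,0,-0.15,0],[0,0,0,-0.03,0,-0.15,0],[0,0,0,-0.03,0,-0.15,0],[0,0,0,-0.03,0,-0.15,0]]' 50 && python3 -m handwheel '[[0,0,0,0,0,0,0],[0,0,0,0,0,0,0],[0,0,0,0,0,0,0]]'
```

```text
time: 2.35
tcp_pos: [0.5753, 0.2227, 0.032]
tool_rot: [[-0.707, 0.707, 0.0], [0.707, 0.707, 0.0], [-0.0, 0.0, -1.0]]
contact_force: [-1.0, -0.2, -0.2]
finger_gap: 0.0386
grip_force: 0.0
time: 2.6
tcp_pos: [0.5756, 0.2228, 0.0321]
tool_rot: [[-0.707, 0.707, 0.001], [0.707, 0.707, 0.0], [-0.0, 0.001, -1.0]]
contact_force: [0.1, 0.0, 1.7]
finger_gap: 0.0175
grip_force: 49.6
```

```bash
python3 -m handwheel '[[0,0,0,0,0,0.4,0],[0,0,0,0,0,1.4,0],[0,0,0,0,0,2.6,0],[0,0,0,0,0,3.8,0],[0,0,0,0,0,5.0,0]]' && python3 -m handwheel '[[0,0,-0.5,-0.3,-0.8,0.8,0],[0,0,-1.3,-0.6,-2,1.6,0],[0,0,-2.2,-0.9,-3.2,2.2,0],[0,0,-3.2,-1.2,-4.4,2.3,0],[0,0,-4.2,-1.5,-5.6,2.3,0]]' && python3 -m handwheel '[[0,0,-0.2,0,-1.2,0,0],[0,0,-0.2,0,-2.4,0,0],[0,0,-0.2,0,-3.6,0,0],[0,0,-0.2,0,-4.8,0,0],[0,0,-0.2,0,-5.9,0,0]]' && python3 -m handwheel '[[0,0,0,0,0,0,0],[0,0,0,0,0,0,0]]'
python3 - <<'E'
from h import *
f,s=wgrab(); np.save("w2.npy",f,allow_pickle=True); cv2.imwrite("pics/w2.png",f["color"][:,:,::-1]); print(s["tcp_pos"],s["tool_rot"],s["contact_force"])
E
```

```text
time: 3.02
tcp_pos: [0.5745, 0.2224, 0.1837]
tool_rot: [[-0.707, 0.707, -0.001], [0.707, 0.707, -0.0], [0.001, -0.001, -1.0]]
contact_force: [0.5, -0.2, -1.4]
finger_gap: 0.0171
grip_force: 49.1
time: 3.43
tcp_pos: [0.5302, 0.053, 0.2534]
tool_rot: [[-0.334, 0.943, 0.004], [0.943, 0.334, 0.0], [-0.001, 0.004, -1.0]]
contact_force: [-0.0, -0.7, -1.6]
finger_gap: 0.0168
grip_force: 49.3
time: 3.85
tcp_pos: [0.5293, -0.1245, 0.2515]
tool_rot: [[-0.318, 0.948, -0.0], [0.948, 0.318, -0.0], [-0.0, -0.0, -1.0]]
contact_force: [0.3, -0.4, -1.2]
finger_gap: 0.0173
grip_force: 49.3
time: 4.02
tcp_pos: [0.5293, -0.125, 0.2511]
tool_rot: [[-0.314, 0.949, -0.001], [0.949, 0.314, -0.001], [-0.0, -0.001, -1.0]]
contact_force: [0.8, 1.0, -2.0]
finger_gap: 0.017
grip_force: 49.3
[ 0.52930862 -0.12498989  0.25113987] [[-3.13958689e-01  9.49436497e-01 -5.29566402e-04]
 [ 9.49436535e-01  3.13958337e-01 -6.54254019e-04]
 [-4.54910857e-04 -7.08198424e-04 -9.99999646e-01]] [ 0.80946225  0.99749493 -1.98856515]
```

View pics/w2.png

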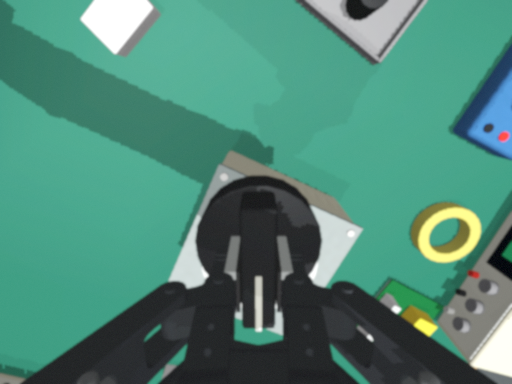

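The view shows the knob in hand at (258,240), upright, with its white line towards the image bottom. It hides the dial, because the camera looks from tool +x. I'll move past the dial so that it comes clear at the top of the image.

```bash
python3 -m handwheel '[[0,0,0,0.45,-1.3,0,0],[0,0,0,0.9,-2.6,0,0],[0,0,0,1.35,-3.9,0,0],[0,0,0,1.8,-5.2,0,0],[0,0,0,2.2,-6.5,0,0]]' && python3 -m handwheel '[[0,0,0,0,0,0,0],[0,0,0,0,0,0,0],[0,0,0,0,0,0,0]]'
python3 - <<'E'
from h import *
f,s=wgrab(); np.save("w3.npy",f,allow_pickle=True); cv2.imwrite("pics/w3.png",f["color"][:,:,::-1]); print(s["tcp_pos"],s["tool_rot"],s["contact_force"])
W=pts(f); z=W[...,2]; C=f["color"].astype(int); t=s["tcp_pos"]
near=np.hypot(W[...,0]-t[0],W[...,1]-t[1])<.06
for lo,hi in((-.012,.004),(.016,.03)):
    p=W[(z>t[2]+lo)&(z<t[2]+hi)&near&(C.max(-1)<75)]; print(lo,len(p),np.median(p[:,2])-t[2],cv2.minAreaRect((p[:,:2]*1000).astype(np.float32)), cv2.minEnclosingCircle((p[:,:2]*1000).astype(np.float32)))
E
```

```text
time: 4.48
tcp_pos: [0.5977, -0.3163, 0.2511]
tool_rot: [[-0.322, 0.947, 0.001], [0.947, 0.322, 0.002], [0.001, 0.001, -1.0]]
contact_force: [1.8, 0.8, -0.9]
finger_gap: 0.0168
grip_force: 49.3
time: 4.73
tcp_pos: [0.5967, -0.3146, 0.2503]
tool_rot: [[-0.321, 0.947, -0.001], [0.947, 0.321, 0.003], [0.003, 0.0, -1.0]]
contact_force: [-0.3, 0.3, -1.6]
finger_gap: 0.017
grip_force: 49.3
[ 0.59666491 -0.31462175  0.25034843] [[-3.21105316e-01  9.47043275e-01 -6.41900855e-04]
 [ 9.47039421e-01  3.21105849e-01  2.71449813e-03]
 [ 2.77686532e-03  2.63734365e-04 -9.99996110e-01]] [-0.34279618  0.28239045 -1.58531436]
-0.012 5210 -0.004413259184058715 ((593.7443237304688, -307.4297790527344), (74.53490447998047, 58.06892776489258), 19.443925857543945) ((596.6358642578125, -315.0492248535156), 37.56820297241211)
0.016 4540 0.023298337444783657 ((594.9686889648438, -315.0589599609375), (69.29329681396484, 41.876129150390625), 88.81082916259766) ((597.1201171875, -314.9814147949219), 35.139129638671875)
```

View pics/w3.png

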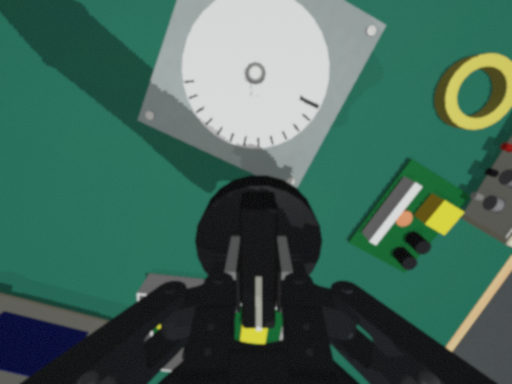

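The view shows the dial centred near (256,72), the spindle ring at (255,72), the long zero mark at (309,102) and a faint key tip at (251,92). Now I measure the centre, zero mark and key from this view.

Run:
```python
from h import *
f=np.load("w3.npy",allow_pickle=True).item(); C=f["color"].astype(int); g=C.mean(-1)
m=np.zeros(g.shape,np.uint8); m[0:150,170:340]=g[0:150,170:340]>215
L,lab,st,ce=cv2.connectedComponentsWithStats(m); i=1+st[1:,4].argmax(); cs,_=cv2.findContours((lab==i).astype(np.uint8),cv2.RETR_EXTERNAL,cv2.CHAIN_APPROX_NONE)
c=cv2.convexHull(max(cs,key=len))[:,0]; c=c[c[:,1]>2]; w=np.array([ray(f,u,v,.113) for u,v in c]); e=cv2.fitEllipse((w[:,:2]*1000).astype(np.float32)); print("dial",e,st[i])
cen=np.array(e[0])/1000
d=np.zeros_like(m); d[95:112,296:325]=g[95:112,296:325]<120
q=np.array([ray(f,u,v,.113)[:2] for v,u in np.argwhere(d)]); k=q.mean(0)-cen; l=cv2.fitLine((q*1000).astype(np.float32),2,0,.1,.1).ravel()
print("zero",len(q),np.hypot(*k),np.degrees(np.arctan2(k[1],k[0])),"line",np.degrees(np.arctan2(l[1],l[0])))
s=np.zeros_like(m); s[55:88,240:272]=g[55:88,240:272]<200
vv,uu=np.nonzero(s); b=cv2.minEnclosingCircle(np.stack([uu,vv],1).astype(np.float32)); print("spindle px",b,"at .130",ray(f,*b[0],.130))
r=cv2.resize(f["color"][40:125,215:300],(595,595),interpolation=cv2.INTER_CUBIC).astype(float); lo=130
cv2.imwrite("pics/key.png",np.clip((r-lo)*255/(255-lo),0,255).astype(np.uint8)[:,:,::-1])
```

```text
dial ((563.7703247070312, -228.17913818359375), (105.01294708251953, 134.52859497070312), 107.42491149902344) [ 184   35  143  111 9015]
zero 39 0.05364902131360518 3.309797903806981 line -4.6720343
spindle px ((254.5401611328125, 72.94176483154297), 11.954079627990723) at .130 [ 0.56059921 -0.21861892  0.13      ]
```

View pics/key.png

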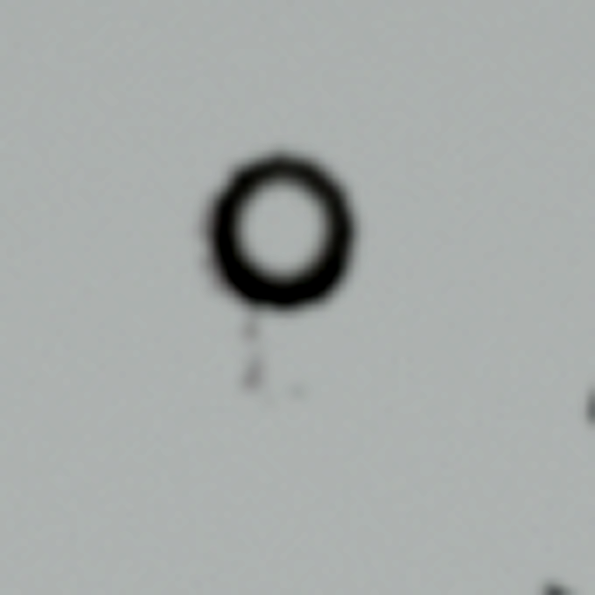

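The contrast crop shows the spindle's ring centred at (283,231), which is full-image (255.4,73). The key's faint outline runs down to an end edge between (250,385) and (297,390). The dial mask was cut by its threshold, so I refit it.

Run:
```python
from h import *
f=np.load("w3.npy",allow_pickle=True).item(); C=f["color"].astype(int); g=C.mean(-1); print(g[60,200:206],g[120,250:253],g[20,170:180].round())
sp=[ray(f,255.4,73.0,h)[:2] for h in(.130,.135)]; print("spindle",sp)
W=pts(f);z=W[...,2]; q=W[66:80,248:262]; print("depth z near spindle",np.nanmax(q[...,2]),np.nanmean(q[q[...,2]>.125],0))
m=np.zeros(g.shape,np.uint8); m[0:152,150:350]=g[0:152,150:350]>200
L,lab,st,ce=cv2.connectedComponentsWithStats(m); i=1+st[1:,4].argmax(); print(st[i])
cs,_=cv2.findContours((lab==i).astype(np.uint8),cv2.RETR_EXTERNAL,cv2.CHAIN_APPROX_NONE)
c=cv2.convexHull(max(cs,key=len))[:,0]; c=c[c[:,1]>2]; w=np.array([ray(f,u,v,.113) for u,v in c]); e=cv2.fitEllipse((w[:,:2]*1000).astype(np.float32)); print("dial",e)
cen=np.mean(sp,0)
for n,p,h in(("key end",(254.1,95.4),.125),("keyL",(250.7,95),.125),("keyR",(257.4,95.7),.125),("zero in",(300.5,97.5),.113),("zero out",(318,106.5),.113)):
    k=ray(f,*p,h)[:2]-cen; print(n,np.hypot(*k),np.degrees(np.arctan2(k[1],k[0])))
```

```text
[216.         215.66666667 215.         215.33333333 215.66666667
 216.        ] [216.66666667 216.66666667 217.        ] [137. 153. 160. 160. 161. 160. 161. 162. 162. 163.]
spindle [array([ 0.56131798, -0.21842381]), array([ 0.56148727, -0.21878077])]
depth z near spindle 0.13661697878337653 [ 0.56060441 -0.21865903  0.13411083]
[  182     0   147   147 16562]
dial ((560.9196166992188, -217.91575622558594), (133.32684326171875, 134.83853149414062), 78.97676849365234)
key end 0.018096227474596785 -75.36095418192576
keyL 0.018239046713608563 -85.09039593589951
keyR 0.0183818878851291 -66.00316764608728
zero in 0.046785968446896926 -6.299729401109687
zero out 0.06571793146583657 -6.406360547191057
```

Measurements: spindle at (0.5612,-0.2182), zero mark at -6.3°, key at about -75° and pointer now at -71.3°. The knob sits within 0.5 mm of the TCP. Next I move over the spindle.

```bash
python3 -m handwheel '[[0,0,-0.3,-0.4,1.1,0,0],[0,0,-0.6,-0.8,2.2,0,0],[0,0,-0.6,-1.18,3.2,-0.5,0],[0,0,-0.6,-1.18,3.2,-1.5,0],[0,0,-0.6,-1.18,3.2,-2.4,0]]' && python3 -m handwheel '[[0,0,0,0,0,0,0],[0,0,0,0,0,0,0],[0,0,0,0,0,0,0]]'; python3 -c "
from rig import sensors; s=sensors.observe(); print(s['tcp_pos'],s['wrist_torque'])"
```

```text
time: 5.2
tcp_pos: [0.5616, -0.2156, 0.1799]
tool_rot: [[-0.266, 0.964, 0.003], [0.964, 0.266, 0.002], [0.001, 0.003, -1.0]]
contact_force: [0.4, -0.8, -2.6]
finger_gap: 0.0169
grip_force: 49.5
time: 5.45
tcp_pos: [0.5619, -0.2208, 0.1804]
tool_rot: [[-0.26, 0.966, 0.002], [0.966, 0.26, -0.0], [-0.001, 0.002, -1.0]]
contact_force: [0.7, 0.3, -1.5]
finger_gap: 0.0173
grip_force: 49.3
[ 0.56193818 -0.22082159  0.18039488] [-0.01781602 -0.02130186  0.01258098]
```

```bash
python3 -m handwheel '[[0,0,0,0,0,-0.2,0],[0,0,0,0,0,-0.4,0],[0,0,0,0,0,-0.4,0]]'; python3 -m handwheel '[[0,0,0,0,0,0,0],[0,0,0,0,0,0,0]]'
```

```text
time: 5.7
tcp_pos: [0.5605, -0.2214, 0.1664]
tool_rot: [[-0.258, 0.966, -0.001], [0.966, 0.258, 0.0], [0.0, -0.0, -1.0]]
contact_force: [-0.2, -0.3, -1.9]
finger_gap: 0.017
grip_force: 49.3
time: 5.87
tcp_pos: [0.5609, -0.2215, 0.167]
tool_rot: [[-0.258, 0.966, 0.0], [0.966, 0.258, -0.0], [-0.0, 0.0, -1.0]]
contact_force: [0.2, -0.1, -2.4]
finger_gap: 0.0171
grip_force: 49.3
```

```bash
python3 -m handwheel '[[0,0,0,0.01,0.11,0,0],[0,0,0,0.01,0.11,0,0],[0,0,0,0.01,0.11,-0.15,0],[0,0,0,0.01,0.11,-0.3,0],[0,0,0,0.01,0.11,-0.3,0]]'; python3 -m handwheel '[[0,0,0,0,0,0,0],[0,0,0,0,0,0,0]]'
```

```text
time: 6.28
tcp_pos: [0.5604, -0.2178, 0.1567]
tool_rot: [[-0.259, 0.966, -0.002], [0.966, 0.259, 0.001], [0.001, -0.002, -1.0]]
contact_force: [-0.8, -0.2, -1.7]
finger_gap: 0.0172
grip_force: 49.3
time: 6.45
tcp_pos: [0.5611, -0.2181, 0.1577]
tool_rot: [[-0.259, 0.966, -0.0], [0.966, 0.259, 0.0], [0.0, -0.0, -1.0]]
contact_force: [0.7, -0.3, 0.0]
finger_gap: 0.017
grip_force: 49.3
```

```bash
python3 -m handwheel '[[0,0,0,0,0,-0.08,0],[0,0,0,0,0,-0.14,0],[0,0,0,0,0,-0.14,0]]'; python3 -m handwheel '[[0,0,0,0,0,-0.04,0],[0,0,0,0,0,-0.08,0],[0,0,0,0,0,-0.08,0]]'
```

```text
time: 6.7
tcp_pos: [0.5609, -0.218, 0.1532]
tool_rot: [[-0.259, 0.966, -0.001], [0.966, 0.259, 0.0], [0.0, -0.001, -1.0]]
contact_force: [0.0, -0.3, -2.0]
finger_gap: 0.017
grip_force: 49.3
time: 6.95
tcp_pos: [0.5611, -0.218, 0.151]
tool_rot: [[-0.259, 0.966, -0.0], [0.966, 0.259, 0.0], [0.0, -0.0, -1.0]]
contact_force: [0.4, -0.4, -2.1]
finger_gap: 0.0168
grip_force: 49.3
```

```bash
python3 -m handwheel '[[0,0,0,0,0,-0.05,0],[0,0,0,0,0,-0.08,0],[0,0,0,0,0,-0.08,0]]'; python3 -m handwheel '[[0,0,0,0,0,-0.03,0],[0,0,0,0,0,-0.03,0]]'
```

```text
time: 7.2
tcp_pos: [0.5611, -0.218, 0.1486]
tool_rot: [[-0.259, 0.966, -0.0], [0.966, 0.259, 0.0], [0.0, -0.0, -1.0]]
contact_force: [-0.1, 0.4, -2.5]
finger_gap: 0.0171
grip_force: 49.3
time: 7.37
tcp_pos: [0.5611, -0.218, 0.1478]
tool_rot: [[-0.259, 0.966, -0.0], [0.966, 0.259, 0.0], [0.0, -0.0, -1.0]]
contact_force: [1.0, -0.2, -1.9]
finger_gap: 0.017
grip_force: 49.3
```

```bash
python3 -m handwheel '[[0,0,0,0,0,-0.06,0],[0,0,0,0,0,-0.12,0],[0,0,0,0,0,-0.12,0]]'; python3 -m handwheel '[[0,0,0,0,0,-0.05,0],[0,0,0,0,0,-0.08,0],[0,0,0,0,0,-0.08,0]]'
```

```text
time: 7.62
tcp_pos: [0.5611, -0.218, 0.144]
tool_rot: [[-0.259, 0.966, -0.0], [0.966, 0.259, 0.0], [0.0, -0.0, -1.0]]
contact_force: [0.9, -0.1, -2.3]
finger_gap: 0.0171
grip_force: 49.4
time: 7.87
tcp_pos: [0.5611, -0.218, 0.1417]
tool_rot: [[-0.259, 0.966, -0.0], [0.966, 0.259, 0.0], [0.0, -0.0, -1.0]]
contact_force: [0.3, -1.1, -2.0]
finger_gap: 0.017
grip_force: 49.4
```

```bash
python3 -m handwheel '[[0,0,0,0,0,-0.03,0],[0,0,0,0,0,-0.03,0],[0,0,0,0,0,-0.03,0]]'; python3 -m handwheel '[[0,0,0,0,0,-0.03,0],[0,0,0,0,0,-0.03,0],[0,0,0,0,0,-0.03,0]]'
```

```text
time: 8.12
tcp_pos: [0.5612, -0.2181, 0.1411]
tool_rot: [[-0.259, 0.966, 0.0], [0.966, 0.259, -0.0], [-0.0, 0.0, -1.0]]
contact_force: [0.5, -0.9, -0.2]
finger_gap: 0.0171
grip_force: 49.6
time: 8.37
tcp_pos: [0.5611, -0.218, 0.1411]
tool_rot: [[-0.259, 0.966, 0.0], [0.966, 0.259, -0.0], [-0.0, 0.0, -1.0]]
contact_force: [-1.9, 1.2, 5.3]
finger_gap: 0.0175
grip_force: 50.4
```

The knob is home: contact came at exactly the expected height, and the notch had already dropped over the key. I ease off the pressure slightly and turn anticlockwise in stages, watching the torque.

```bash
T() { python3 -c "
from rig import sensors; import numpy as np; s=sensors.observe(); R=s['tool_rot']; print('POINTER',np.degrees(np.arctan2(R[1,1],R[0,1]))-90,'M',np.round(s['wrist_torque'],2))"; }
python3 -m handwheel '[[0,0,0.5,0,0,0.03,0],[0,0,1,0,0,0.03,0],[0,0,1.5,0,0,0.03,0],[0,0,2,0,0,0.03,0],[0,0,2.5,0,0,0.03,0]]' |grep force; T
python3 -m handwheel '[[0,0,0.5,0,0,0,0],[0,0,1,0,0,0,0],[0,0,1.5,0,0,0,0],[0,0,2,0,0,0,0],[0,0,2,0,0,0,0]]'|grep -E 'force|pos'; T
```

```text
contact_force: [-2.2, 0.0, 0.2]
grip_force: 49.8
POINTER -59.86562654901631 M [-0.12  0.36 -0.14]
tcp_pos: [0.5602, -0.2188, 0.1411]
contact_force: [-2.7, -1.3, 1.7]
grip_force: 49.8
POINTER -47.995214544026894 M [-0.21  0.56 -0.05]
```

```bash
T() { python3 -c "
from rig import sensors; import numpy as np; s=sensors.observe(); R=s['tool_rot']; print('POINTER',np.degrees(np.arctan2(R[1,1],R[0,1]))-90,'M',np.round(s['wrist_torque'],2))"; }
python3 -m handwheel '[[0,0,0.5,0,0,0,0],[0,0,1,0,0,0,0],[0,0,1.5,0,0,0,0],[0,0,2,0,0,0,0],[0,0,2.5,0,0,0,0]]' |grep -E 'force|pos'; T
python3 -m handwheel '[[0,0,0.5,0,0,0,0],[0,0,1,0,0,0,0],[0,0,1.5,0,0,0,0],[0,0,2,0,0,0,0],[0,0,2.5,0,0,0,0]]'|grep -E 'force|pos'; T
python3 -m handwheel '[[0,0,0.3,0,0,0,0],[0,0,0.6,0,0,0,0],[0,0,0.9,0,0,0,0],[0,0,0.9,0,0,0,0]]'|grep -E 'force|pos'; T
```

```text
tcp_pos: [0.5606, -0.219, 0.1411]
contact_force: [-1.0, -1.1, 1.3]
grip_force: 49.6
POINTER -33.01052940531224 M [-0.28  0.32 -0.21]
tcp_pos: [0.561, -0.219, 0.1411]
contact_force: [-0.2, -1.8, -0.9]
grip_force: 49.5
POINTER -18.00751524535086 M [-0.37  0.11 -0.15]
tcp_pos: [0.5612, -0.2189, 0.1411]
contact_force: [0.5, -3.1, 0.1]
grip_force: 49.6
POINTER -12.570349411903905 M [-0.7   0.06 -0.14]
```

```bash
T() { python3 -c "
from rig import sensors; import numpy as np; s=sensors.observe(); R=s['tool_rot']; print('POINTER',np.degrees(np.arctan2(R[1,1],R[0,1]))-90,'M',np.round(s['wrist_torque'],2),s['contact_force'].round(1))"; }
python3 -m handwheel '[[0,0,0.3,0,0,0,0],[0,0,0.6,0,0,0,0],[0,0,0.6,0,0,0,0]]'>/dev/null; T
python3 -m handwheel '[[0,0,0.3,0,0,0,0],[0,0,0.3,0,0,0,0],[0,0,0.3,0,0,0,0]]'>/dev/null; T
python3 -m handwheel '[[0,0,0.2,0,0,0,0],[0,0,0.2,0,0,0,0],[0,0,0.2,0,0,0,0]]'>/dev/null; T
```

```text
POINTER -8.912755407331105 M [-0.99  0.03 -0.08] [-0.1 -4.7 -0.7]
POINTER -7.207598403187831 M [-1.2  -0.1  -0.06] [ 0.9 -5.4 -0.8]
POINTER -6.012792200009756 M [-1.23 -0.06 -0.05] [ 0.1 -4.8 -0.1]
```

```bash
T() { python3 -c "
from rig import sensors; import numpy as np; s=sensors.observe(); R=s['tool_rot']; print('POINTER',np.degrees(np.arctan2(R[1,1],R[0,1]))-90,'M',np.round(s['wrist_torque'],2),s['contact_force'].round(1),s['tcp_pos'].round(4),s['joint_efforts'][6])"; }
python3 -m handwheel '[[0,0,0,0,-0.03,0,0],[0,0,0,0,-0.03,0,0],[0,0,0,0,-0.03,0,0]]'>/dev/null; T
python3 -m handwheel '[[0,0,0.2,0,0,0,0],[0,0,0.2,0,0,0,0],[0,0,0.2,0,0,0,0]]'>/dev/null; T
python3 -m handwheel '[[0,0,0.2,0,0,0,0],[0,0,0.2,0,0,0,0],[0,0,0.2,0,0,0,0]]'>/dev/null; T
python3 - <<'E'
from h import *
f=vision.grab_frame("side"); a=f["color"][215:315,230:360]; b=vision.grab_frame("scene")["color"][115:190,150:240]
cv2.imwrite("pics/s5.png",np.hstack([cv2.resize(a,(400,308),interpolation=cv2.INTER_CUBIC),cv2.resize(b,(370,308),interpolation=cv2.INTER_CUBIC)])[:,:,::-1])
E
```

```text
POINTER -5.994778025749085 M [-0.87 -0.07 -0.12] [ 0.6 -3.6  1. ] [ 0.5613 -0.2188  0.1411] 0.1362291444092989
POINTER -4.779202049738231 M [-0.81 -0.19 -0.09] [ 1.8 -3.1  0.1] [ 0.5613 -0.2188  0.1411] 0.13052965980023146
POINTER -3.579830490359953 M [-0.79 -0.26 -0.1 ] [ 1.5 -3.2 -0.3] [ 0.5614 -0.2187  0.1411] 0.12919087428599596
```

View pics/s5.png

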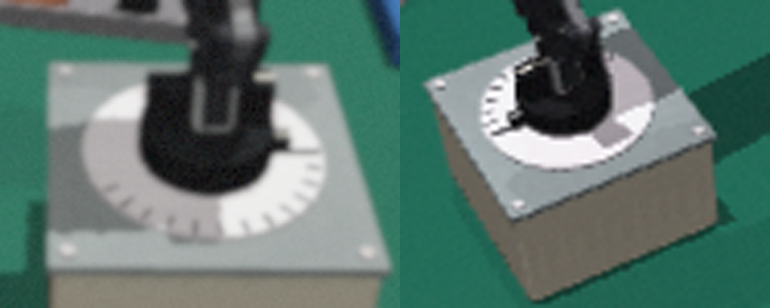

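The pointer nose sits at about (285,142), at or near the inner end of the zero mark (290–320,150), and no stop has been felt yet. I keep turning in small steps until the torque rises.

```bash
T() { python3 -c "
from rig import sensors; import numpy as np; s=sensors.observe(); R=s['tool_rot']; print('POINTER',np.degrees(np.arctan2(R[1,1],R[0,1]))-90,'M',np.round(s['wrist_torque'],2),s['contact_force'].round(1),s['tcp_pos'].round(4),s['joint_efforts'][6])"; }
python3 -m handwheel '[[0,0,0.2,0,0,0,0],[0,0,0.2,0,0,0,0],[0,0,0.2,0,0,0,0]]'>/dev/null; T
python3 - <<'E'
from h import *
f=vision.grab_frame("side"); C=f["color"]
a=cv2.resize(C[245:280,300:345],(720,560),interpolation=cv2.INTER_CUBIC); cv2.imwrite("pics/s6.png",a[:,:,::-1])
E
```

```text
POINTER -2.3810931987697614 M [-0.66 -0.38 -0.13] [ 1.7 -1.9 -0. ] [ 0.5614 -0.2188  0.1411] 0.1267694542184472
```

View pics/s6.png

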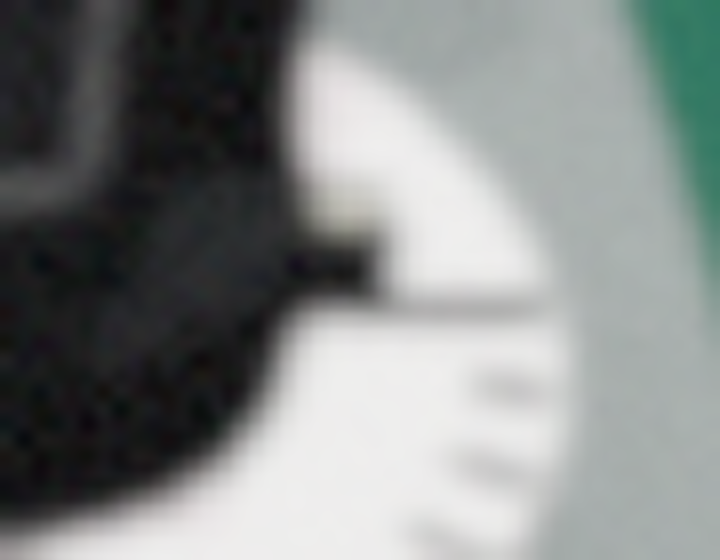

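The nose's tip is at about crop (384,245), i.e. full (324,260.3), and the zero line at v≈264.1, u 323–334. I compute their angles in this same view.

Run:
```python
from h import *
f=vision.grab_frame("side"); g=f["color"].astype(int)
cen=np.array([.5612,-.2151])
def A(u,v,h):
    k=ray(f,u,v,h)[:2]-cen; return np.round([np.hypot(*k)*1000,np.degrees(np.arctan2(k[1],k[0]))],1)
for v in(259.5,260.3,261): print(v,A(324,v,.120))
for u in(326,330,334): print("mark",A(u,264.1,.113), A(u,264.5,.113))
for v in range(252,270): print(v,g[v,316:338].mean(-1).round().astype(int).tolist())
```

```text
259.5 [49.9 -3.5]
260.3 [49.4 -6. ]
261 [49.1 -8.2]
mark [53.4 -7.9] [53.3 -9. ]
mark [60.4 -7.7] [60.3 -8.7]
mark [67.5 -7.5] [67.3 -8.4]
252 [36, 77, 147, 199, 224, 231, 236, 236, 232, 226, 213, 196, 183, 175, 174, 175, 174, 174, 174, 173, 173, 172]
253 [34, 72, 146, 199, 224, 232, 235, 237, 237, 233, 226, 212, 197, 183, 175, 174, 174, 176, 174, 173, 172, 175]
254 [29, 65, 136, 193, 221, 232, 235, 236, 237, 237, 234, 227, 214, 197, 183, 174, 173, 175, 175, 176, 175, 175]
255 [29, 56, 120, 178, 209, 221, 227, 230, 234, 237, 237, 234, 227, 213, 196, 181, 175, 175, 173, 174, 174, 173]
256 [34, 52, 97, 152, 186, 203, 209, 215, 228, 234, 237, 237, 234, 226, 212, 192, 179, 172, 173, 173, 172, 173]
257 [38, 51, 82, 133, 173, 191, 197, 203, 219, 231, 236, 237, 236, 233, 224, 207, 187, 176, 172, 173, 173, 173]
258 [51, 45, 75, 119, 158, 174, 179, 184, 204, 225, 234, 237, 237, 236, 232, 219, 200, 184, 175, 172, 173, 173]
259 [47, 49, 58, 88, 115, 126, 131, 147, 186, 218, 233, 238, 238, 238, 236, 228, 214, 195, 180, 175, 174, 173]
260 [42, 39, 43, 52, 61, 70, 73, 116, 174, 214, 233, 238, 237,
[... 351 characters left out ...]
89, 181, 175, 173]
264 [28, 49, 94, 130, 152, 154, 154, 155, 164, 175, 177, 176, 176, 176, 176, 177, 180, 190, 195, 188, 178, 173]
265 [32, 84, 141, 183, 203, 208, 206, 206, 209, 208, 207, 207, 207, 207, 207, 207, 208, 212, 209, 194, 179, 173]
266 [47, 113, 175, 211, 226, 230, 231, 230, 230, 231, 230, 229, 229, 229, 230, 228, 230, 228, 221, 202, 181, 172]
267 [66, 138, 194, 225, 234, 236, 237, 237, 236, 236, 238, 236, 235, 231, 229, 227, 228, 230, 222, 203, 183, 172]
268 [86, 157, 208, 229, 237, 237, 238, 238, 237, 237, 238, 237, 233, 222, 212, 210, 213, 216, 217, 202, 185, 173]
269 [114, 178, 216, 233, 237, 238, 238, 237, 237, 238, 238, 236, 232, 220, 208, 199, 200, 203, 209, 199, 184, 174]
```

```bash
cat > chk.py <<'E'
from h import *
f,s=wgrab(); t=s["tcp_pos"]; R=s["tool_rot"]; W=pts(f); z=W[...,2]; C=f["color"].astype(int)
near=np.hypot(W[...,0]-t[0],W[...,1]-t[1])<.06
def L(W): return (W-t)@R
P=L(W)
# skirt top & bar top in tool coordinates
m=near&(z>.128)&(z<.146)&(C.max(-1)<75); print("skirt top z",np.median(z[m]),m.sum())
# free half of the bar (tool x>0.013): fit its side edges
m=near&(z>.155)&(z<.175)&(P[...,0]>.016)&(abs(P[...,1])<.02)
if m.sum()>20:
    q=P[m]; print("bar",m.sum(),np.median(z[m]),cv2.minAreaRect((q[:,:2]*1000).astype(np.float32)))
    xs=np.arange(.016,.034,.003)
    for a in xs:
        k=q[(q[:,0]>=a)&(q[:,0]<a+.003)]; print(round(a*1000),(np.percentile(k[:,1],[3,97])*1000).round(1)) if len(k)>5 else 0
mw=near&(z>.15)&(C.min(-1)>150); print("white",mw.sum(), P[mw].mean(0) if mw.any() else "")
# tray-mates and plate
g=vision.grab_frame("side"); V=pts(g); n=np.hypot(V[...,0]-.5612,V[...,1]+.2165)
for lo,hi in((.02,.045),):
    m=(n>lo)&(n<hi); h,e=np.histogram(V[...,2][m],bins=np.arange(.105,.175,.004)); print(dict(zip(e.round(3).tolist(),h.tolist())))
cv2.imwrite("pics/w7.png",f["color"][:,:,::-1])
E
python3 chk.py
```

```text
skirt top z 0.13670313393750377 5042
bar 1627 0.16434422072569285 ((25.669559478759766, -1.038741111755371), (19.32448387145996, 18.03705406188965), 0.013825737871229649)
16 [-9.5  7.3]
19 [-9.4  7.2]
22 [-9.4  7.2]
25 [-9.5  7.1]
28 [-9.2  7.1]
31 [-9.6  7.4]
34 [-8.9  6.5]
white 332 [-0.01699463 -0.00216275 -0.02731922]
{0.105: 0, 0.109: 8, 0.113: 273, 0.117: 77, 0.121: 98, 0.125: 96, 0.129: 78, 0.133: 94, 0.137: 372, 0.141: 41, 0.145: 47, 0.149: 49, 0.153: 67, 0.157: 53, 0.161: 71, 0.165: 121, 0.169: 18}
```

The knob is home (skirt top at 0.137 m) and square in the grip, and there is still only spindle friction. I carry on gently to the stop.

```bash
T() { python3 -c "
from rig import sensors; import numpy as np; s=sensors.observe(); R=s['tool_rot']; print('POINTER',round(np.degrees(np.arctan2(R[1,1],R[0,1]))-90,2),'M',np.round(s['wrist_torque'],2),s['contact_force'].round(1),s['tcp_pos'].round(4),s['joint_efforts'].round(2))"; }
python3 -m handwheel '[[0,0,0.2,0,0,0,0],[0,0,0.2,0,0,0,0],[0,0,0.2,0,0,0,0]]'>/dev/null; T
python3 -m handwheel '[[0,0,0.2,0,0,0,0],[0,0,0.2,0,0,0,0],[0,0,0.2,0,0,0,0]]'>/dev/null; T
python3 chk.py; sed -n 1,1p chk.py >/dev/null
```

```text
POINTER -1.18 M [-0.53 -0.48 -0.09] [ 2.7 -2.8  0.3] [ 0.5614 -0.2188  0.1411] [ -0.89 -53.46  -5.41 -13.28  -0.52   0.83   0.12]
POINTER 0.02 M [-0.51 -0.58 -0.12] [ 3.4 -2.4  0.9] [ 0.5614 -0.2188  0.1411] [ -0.63 -53.4   -5.24 -13.08  -0.45   0.98   0.12]
skirt top z 0.13667921391276755 5048
bar 1626 0.16429812621369516 ((25.70907211303711, -1.164078712463379), (17.92624282836914, 19.390573501586914), 89.49268341064453)
16 [-9.5  7.3]
19 [-9.4  7.2]
22 [-9.4  7.2]
25 [-9.3  7.1]
28 [-9.3  7.1]
31 [-9.6  7.4]
34 [-9.1  6.6]
white 321 [-0.01733774 -0.00159222 -0.02670301]
{0.105: 0, 0.109: 13, 0.113: 265, 0.117: 89, 0.121: 85, 0.125: 92, 0.129: 85, 0.133: 100, 0.137: 369, 0.141: 43, 0.145: 43, 0.149: 58, 0.153: 56, 0.157: 57, 0.161: 75, 0.165: 107, 0.169: 22}
```

```bash
cat > nose.py <<'E'
from h import *
for n in("side","scene"):
    f=vision.grab_frame(n); V=pts(f); C=f["color"].astype(float).mean(-1)
    sk=(V[...,2]>.130)&(V[...,2]<.141)&(np.hypot(V[...,0]-.5612,V[...,1]+.2175)<.045)
    c=np.array(cv2.minEnclosingCircle((V[sk][:,:2]*1000).astype(np.float32))[0])/1000; print(n,"skirt circle",c,sk.sum())
    r=np.hypot(V[...,0]-.5612,V[...,1]+.2175); az=np.degrees(np.arctan2(V[...,1]+.2175,V[...,0]-.5612))
    m=(r>.0405)&(r<.05)&(V[...,2]>.1165)&(V[...,2]<.128)&(abs(az)<40); q=V[m]
    print("nose",m.sum(),"az",np.round([az[m].mean(),az[m].min(),az[m].max()],1) if m.any() else"",q.mean(0).round(4) if m.any() else "")
    m=(r>.056)&(r<.0665)&(abs(V[...,2]-.112)<.006)&(abs(az)<25); w=np.clip(210-C[m],0,None)
    h=np.histogram(az[m],bins=np.arange(-24,25,3),weights=w)[0]; print("mark",dict(zip(range(-24,24,3),h.round().astype(int).tolist())))
E
python3 nose.py
```

```text
side skirt circle [ 0.56030743 -0.22030911] 586
nose 34 az [ -4.8 -37.2   7.6] [ 0.6048 -0.2211  0.1236]
mark {-24: 0, -21: 29, -18: 2, -15: 0, -12: 7, -9: 201, -6: 68, -3: 1, 0: 0, 3: 0, 6: 0, 9: 0, 12: 0, 15: 0, 18: 0, 21: 0}
scene skirt circle [ 0.56353558 -0.21507249] 162
nose 18 az [  4.5 -23.5  30.1] [ 0.605  -0.2145  0.1222]
mark {-24: 23, -21: 67, -18: 0, -15: 0, -12: 66, -9: 143, -6: 0, -3: 23, 0: 0, 3: 0, 6: 0, 9: 0, 12: 0, 15: 0, 18: 0, 21: 0}
```

Run:
```python
from h import *
f=vision.grab_frame("side"); g=f["color"].astype(int)
for v in range(254,267): print(v,g[v,316:330].mean(-1).round().astype(int).tolist())
# predicted pixel of the nose tip centre (48 mm, z .120) for pointer angles, knob centre as seen by this camera
Ti=np.linalg.inv(f["T"])
def px(p): c=Ti@np.r_[p,1]; return np.round([c[0]/c[2]*f["fx"]+f["cx"],c[1]/c[2]*f["fy"]+f["cy"]],1)
for a in(-12,-9,-6,-3,0,3):
    r=np.radians(a); d=np.array([np.cos(r),np.sin(r)]); print(a,[px(np.r_[np.array([.5612,y])+.048*d,.120]).tolist() for y in(-.2151,-.2165,-.2182)], px(np.r_[np.array([.5612,-.2165])+.06*d,.113]))
```

```text
254 [30, 66, 138, 188, 215, 223, 229, 234, 237, 237, 234, 226, 214, 198]
255 [43, 54, 111, 162, 190, 201, 211, 225, 235, 237, 237, 235, 227, 214]
256 [43, 55, 80, 129, 159, 172, 191, 213, 230, 235, 237, 237, 235, 226]
257 [42, 50, 72, 110, 142, 158, 174, 194, 217, 230, 235, 237, 236, 234]
258 [43, 49, 61, 91, 114, 129, 138, 161, 199, 224, 234, 237, 238, 237]
259 [46, 43, 48, 55, 71, 80, 88, 130, 186, 219, 234, 237, 237, 237]
260 [44, 42, 36, 35, 37, 40, 58, 128, 187, 221, 234, 238, 238, 237]
261 [42, 30, 33, 28, 30, 36, 62, 133, 194, 224, 233, 235, 237, 236]
262 [40, 35, 37, 39, 50, 53, 70, 136, 190, 217, 225, 225, 226, 226]
263 [33, 38, 62, 87, 99, 107, 105, 130, 169, 191, 197, 197, 196, 197]
264 [36, 64, 112, 148, 165, 167, 164, 165, 171, 177, 177, 177, 177, 178]
265 [44, 99, 156, 192, 209, 213, 212, 208, 208, 209, 208, 208, 208, 208]
266 [50, 119, 182, 214, 228, 231, 231, 230, 231, 230, 229, 230, 230, 229]
-12 [[323.5, 262.2], [323.8, 262.7], [324.0, 263.3]] [330.3 266.3]
-9 [[323.4, 261.2], [323.6, 261.8], [323.9, 262.4]] [330.1 265.1]
-6 [[323.2, 260.3], [323.4, 260.8], [323.7, 261.4]] [329.8 264. ]
-3 [[322.9, 259.4], [323.1, 259.9], [323.4, 260.5]] [329.4 262.8]
0 [[322.5, 258.4], [322.7, 259.0], [323.0, 259.6]] [328.9 261.6]
3 [[322.1, 257.5], [322.3, 258.0], [322.6, 258.7]] [328.4 260.5]
```

```bash
T() { python3 -c "
from rig import sensors; import numpy as np; s=sensors.observe(); R=s['tool_rot']; print('POINTER',round(np.degrees(np.arctan2(R[1,1],R[0,1]))-90,2),'M',np.round(s['wrist_torque'],2),s['contact_force'].round(1),s['tcp_pos'].round(4),s['joint_efforts'][6].round(3),s['grip_force'].round(1),s['finger_gap'].round(4))"; }
python3 -m handwheel '[[0,0,-0.15,0,0,0,0],[0,0,-0.15,0,0,0,0],[0,0,-0.15,0,0,0,0]]'>/dev/null; T
python3 -m handwheel '[[0,0,-0.15,0,0,0,0],[0,0,-0.15,0,0,0,0],[0,0,-0.15,0,0,0,0]]'>/dev/null; T
python3 -m handwheel '[[0,0,-0.3,0,0,0,0],[0,0,-0.3,0,0,0,0],[0,0,-0.3,0,0,0,0]]'>/dev/null; T
python3 -m handwheel '[[0,0,-0.3,0,0,0,0],[0,0,-0.3,0,0,0,0],[0,0,-0.3,0,0,0,0]]'>/dev/null; T
```

```text
Traceback (most recent call last):
AttributeError: 'float' object has no attribute 'round'
Traceback (most recent call last):
AttributeError: 'float' object has no attribute 'round'
Traceback (most recent call last):
AttributeError: 'float' object has no attribute 'round'
Traceback (most recent call last):
AttributeError: 'float' object has no attribute 'round'
```

```bash
cat > t.py <<'E'
from rig import sensors; import numpy as np
s=sensors.observe(); R=s['tool_rot']; print(round(float(s['time']),1),'POINTER',round(np.degrees(np.arctan2(R[1,1],R[0,1]))-90,2),'M',np.round(s['wrist_torque'],2),np.round(s['contact_force'],1),np.round(s['tcp_pos'],4),'j7',round(float(s['joint_efforts'][6]),3))
E
python3 t.py
for i in 1 2 3 4; do python3 -m handwheel '[[0,0,0.3,0,0,0,0],[0,0,0.3,0,0,0,0],[0,0,0.3,0,0,0,0]]'>/dev/null; python3 t.py; done
```

```text
14.2 POINTER -5.42 M [ 0.15  0.06 -0.15] [-0.1  1.3  4.8] [ 0.5609 -0.2186  0.1411] j7 0.032
14.4 POINTER -3.5 M [0.14 0.13 0.05] [-1.1 -0.1  5.8] [ 0.561  -0.2188  0.141 ] j7 -0.061
14.7 POINTER -1.66 M [0.12 0.07 0.09] [-0.   1.4  5. ] [ 0.5611 -0.2188  0.141 ] j7 -0.068
14.9 POINTER 0.14 M [ 0.17  0.02 -0.07] [0.3 0.2 4.5] [ 0.5612 -0.2188  0.141 ] j7 0.066
15.2 POINTER 1.93 M [ 0.12  0.03 -0.25] [0.4 1.1 5. ] [ 0.5612 -0.2189  0.141 ] j7 0.281
```

```bash
python3 -m handwheel '[[0,0,0,0,0,0.02,0],[0,0,0,0,0,0.02,0],[0,0,0,0,0,0.02,0]]'>/dev/null; python3 t.py
for i in 1 2; do python3 -m handwheel '[[0,0,0.2,0,0,0,0],[0,0,0.2,0,0,0,0],[0,0,0.2,0,0,0,0]]'>/dev/null; python3 t.py; done; python3 chk.py | head -6
```

```text
15.4 POINTER 1.85 M [ 0.08 -0.43 -0.24] [ 1.4  0.  -0.7] [ 0.5612 -0.2189  0.1411] j7 0.316
15.7 POINTER 2.99 M [ 0.09 -0.68 -0.5 ] [ 2.1  0.4 -4.8] [ 0.5612 -0.2189  0.1411] j7 0.562
15.9 POINTER 4.18 M [-0.12 -0.86 -0.74] [ 4.  -0.  -7.6] [ 0.561  -0.219   0.1412] j7 0.739
skirt top z 0.13675349323198058 5044
bar 1636 0.1643586498208664 ((25.730388641357422, -0.8228988647460938), (18.011966705322266, 19.453380584716797), 89.9767074584961)
16 [-9.   7.3]
19 [-9.   7.2]
22 [-8.9  7.2]
25 [-8.9  7.6]
```

The torque now rises steadily from about +0.7°, so that is the stop. The bore is loose (1.5 mm radial clearance), so a knob held off-centre in y stops a few degrees late. I back off into the play and feel for the bore's centre along y.

```bash
python3 -m handwheel '[[0,0,-0.6,0,0,0,0],[0,0,-1.3,0,0,0,0],[0,0,-1.3,0,0,0,0]]'>/dev/null; python3 t.py
for i in 1 2 3 4 5 6; do python3 -m handwheel '[[0,0,0,0,0.02,0,0],[0,0,0,0,0.02,0,0],[0,0,0,0,0.02,0,0]]'>/dev/null; python3 t.py; done
```

```text
16.3 POINTER -3.58 M [ 0.19  0.06 -0.04] [ 0.9  0.6 -2. ] [ 0.56   -0.2187  0.1417] j7 -0.572
16.5 POINTER -3.5 M [-0.    0.02 -0.01] [ 0.2  0.3 -0.4] [ 0.5609 -0.2184  0.1418] j7 0.012
16.8 POINTER -3.58 M [-0.06 -0.01 -0.03] [ 0.5 -0.8 -1.5] [ 0.561  -0.2179  0.1417] j7 0.005
17.0 POINTER -3.62 M [-0.4   0.03 -0.  ] [-0.3 -1.2 -1.5] [ 0.561  -0.2177  0.1416] j7 0.028
17.3 POINTER -3.64 M [-0.93  0.02 -0.09] [-0.6 -3.8 -1.7] [ 0.561  -0.2175  0.1416] j7 0.063
17.5 POINTER -3.65 M [-1.31 -0.05 -0.05] [-0.2 -5.8 -1.9] [ 0.561  -0.2174  0.1417] j7 0.087
17.8 POINTER -3.67 M [-1.5   0.02 -0.14] [ 0.1 -5.8 -3.3] [ 0.561  -0.2173  0.1416] j7 0.1
```

Moving +y presses the notch wall onto the key at the stop, so the true axis is about 1 mm further +y. I back off the rotation, centre the knob at y≈-0.2168 and feel for the stop again.

```bash
python3 -m handwheel '[[0,0,-0.8,0,0,0,0],[0,0,-0.8,0,-0.05,0,0],[0,0,-0.8,0,-0.05,0,0],[0,0,-0.8,0,-0.05,0,0]]'>/dev/null; python3 t.py
python3 -m handwheel '[[0,0,0,0,0,0,0],[0,0,0,0,0,0,0]]'>/dev/null; python3 t.py
for i in 1 2 3 4; do python3 -m handwheel '[[0,0,0,0,0.02,0,0],[0,0,0,0,0.02,0,0],[0,0,0,0,0.02,0,0]]'>/dev/null; python3 t.py; done
```

```text
18.1 POINTER -8.27 M [-0.39 -0.02 -0.  ] [ 0.6 -1.2 -2.8] [ 0.5612 -0.2163  0.1416] j7 0.029
18.3 POINTER -8.34 M [-0.19 -0.07 -0.03] [ 1.1 -1.8 -2.4] [ 0.5612 -0.2163  0.1416] j7 0.023
18.5 POINTER -8.39 M [-0.38 -0.18 -0.06] [ 0.5 -1.7 -2.9] [ 0.5612 -0.2163  0.1416] j7 0.024
18.8 POINTER -8.42 M [-0.76 -0.22 -0.03] [ 0.5 -2.5 -2.4] [ 0.5613 -0.2161  0.1416] j7 0.045
19.0 POINTER -8.44 M [-1.18 -0.31 -0.16] [ 1.3 -5.8 -2.4] [ 0.5612 -0.216   0.1416] j7 0.07
19.3 POINTER -8.46 M [-1.5  -0.35 -0.05] [ 0.7 -6.5 -4.1] [ 0.5612 -0.216   0.1417] j7 0.083
```

```bash
python3 -m handwheel '[[0,0,0,0,-0.11,-0.02,0],[0,0,0,0,-0.11,-0.02,0],[0,0,0.2,0,-0.11,-0.02,0],[0,0,0.36,0,-0.11,-0.02,0],[0,0,0.36,0,-0.11,-0.02,0]]'>/dev/null; python3 t.py
python3 -m handwheel '[[0,0,0,0,0,0,0],[0,0,0,0,0,0,0]]'>/dev/null; python3 t.py
```

```text
19.7 POINTER -6.14 M [-0.07  0.18 -0.07] [-0.6  0.8  2.4] [ 0.5609 -0.217   0.1411] j7 0.133
19.9 POINTER -6.22 M [ 0.23  0.31 -0.02] [-1.6  0.3  2. ] [ 0.5609 -0.217   0.1411] j7 -0.001
```

Now the pointer is at -6.2° on the zero mark, the knob is seated, the key is just touching at the stop and the forces are nil. Release and retreat.

```bash
python3 -m handwheel '[[0,0,0,0,0,0,0.3],[0,0,0,0,0,0,0.5],[0,0,0,0,0,0,0.7],[0,0,0,0,0,0,0.7],[0,0,0,0,0,0,0.7]]' | grep -E 'gap|force'
python3 -m handwheel '[[0,0,0,0,0,0.4,0.7],[0,0,0,0,0,1.2,0.7],[0,0,0,0,0,2.2,0.7],[0,0,0,0,0,3.2,0.7],[0,0,0,0,0,4.2,0.7]]' | grep -E 'gap|force|pos'
python3 -m handwheel '[[0,0,0,1,0,0,0.7],[0,0,0,2,0,0,0.7],[0,0,0,3,0,0,0.7],[0,0,0,3.5,0,0,0.7],[0,0,0,3.5,0,0,0.7]]' | grep -E 'gap|pos'
python3 - <<'E'
from h import *
f,s=wgrab(); W=pts(f); z=W[...,2]; C=f["color"].astype(int); np.save("w8.npy",f,allow_pickle=True); print(s["tcp_pos"])
near=np.hypot(W[...,0]-.561,W[...,1]+.217)<.06
for lo,hi in((.157,.172),(.130,.142)):
    p=W[near&(z>lo)&(z<hi)&(C.max(-1)<110)]; print(lo,len(p),np.median(p[:,2]),cv2.minAreaRect((p[:,:2]*1000).astype(np.float32)),cv2.minEnclosingCircle((p[:,:2]*1000).astype(np.float32)))
E
python3 nose.py
```

```text
contact_force: [-0.1, 0.8, 0.1]
finger_gap: 0.0599
grip_force: 0.0
tcp_pos: [0.561, -0.2175, 0.2693]
contact_force: [0.5, -0.3, 0.1]
finger_gap: 0.06
grip_force: 0.0
tcp_pos: [0.6691, -0.2163, 0.2673]
finger_gap: 0.0599
[ 0.66914116 -0.21632519  0.26726099]
0.157 1904 0.164494032675397 ((561.2127075195312, -218.0901641845703), (17.987077713012695, 68.81941986083984), 83.77298736572266) ((561.421142578125, -217.65135192871094), 35.06739807128906)
0.13 3828 0.13684862668106668 ((562.3128662109375, -218.51148986816406), (73.38304901123047, 72.81448364257812), 85.9996109008789) ((561.3713989257812, -218.2089080810547), 37.48072814941406)
side skirt circle [ 0.55959491 -0.21817058] 605
nose 35 az [ -8.  -16.9   5.9] [ 0.6045 -0.2236  0.1231]
mark {-24: 362, -21: 392, -18: 468, -15: 203, -12: 298, -9: 624, -6: 496, -3: 323, 0: 270, 3: 139, 6: 263, 9: 183, 12: 212, 15: 282, 18: 255, 21: 242}
scene skirt circle [ 0.56452301 -0.21213644] 166
nose 13 az [ -3.7 -21.9   3.2] [ 0.6068 -0.2206  0.1226]
mark {-24: 107, -21: 173, -18: 63, -15: 73, -12: 50, -9: 223, -6: 359, -3: 101, 0: 0, 3: 125, 6: 35, 9: 105, 12: 67, 15: 70, 18: 35, 21: 70}
```

Run:
```python
from h import *
f=np.load("w8.npy",allow_pickle=True).item(); g=f["color"].astype(float).mean(-1)
T=f["T"]; v,u=np.mgrid[:384,:512]; D=np.stack([(u-f["cx"])/f["fx"],(v-f["cy"])/f["fy"],np.ones(u.shape)],-1)@T[:3,:3].T
P=T[:3,3]+D*((.113-T[2,3])/D[...,2])[...,None]
c=np.array([.5613,-.218]); k=P[...,:2]-c; r=np.hypot(k[...,0],k[...,1]); a=np.degrees(np.arctan2(k[...,1],k[...,0]))
for lo,hi in((.050,.055),(.055,.060),(.060,.066)):
    m=(r>lo)&(r<hi)&(a>-16)&(a<8); w=np.clip(np.median(g[m])-15-g[m],0,None); print(lo,m.sum(),w.sum().round(), (a[m]*w).sum()/max(w.sum(),1), np.histogram(a[m],bins=range(-16,9,2),weights=w)[0].round().astype(int))
```

```text
0.05 106 1245.0 -7.20738168076376 [  0   0   0 270 835 140   0   0   0   0   0   0]
0.055 115 1176.0 -7.125502346104557 [  0   0   0 231 803 142   0   0   0   0   0   0]
0.06 147 1260.0 -7.082290011322435 [  0   0   0 242 853 165   0   0   0   0   0   0]
```

```bash
python3 -c "
from rig import arm; print(arm.hand_in())"
```

```text
the job is handed in; nothing more can be done
None
```

The knob sits fully home on the spindle, turned back to the stop with its pointer within about 1° of the zero mark; it is released, the choke and can were left alone, and the job is handed in at about 21 s of the 61 s allowed.

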